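# Unlatch the board test fixture and hold its lid up

## Task

The lid of the board test fixture is locked: the tongue at its front sits on a ball stud, held down by a spring bolt. Pull the red knob straight out sideways until the bolt is clear of the ball, lift the tongue up off the ball, and raise the lid to about 30 degrees. It has no stay and would fall shut, so finish while still holding it open and steady for the board to be changed; leave everything else on the bench where it is.

Things in the scene. Friction and masses are not known exactly. Their poses are not given: they have to be found in the camera images.
- fixture: Grey test fixture, box 360 x 260 x 66 mm, fixed to the bench, with a circuit board under a clear hinged lid. Origin: centre of its underside. x points from its front (tongue, ball, knob) to the hinge at the rear, y along the hinge, z up. Flat top under the knob 66 mm above the bench; the lid's plate (top at 129 mm) starts 70 mm behind the knob's axis.
- lid (a joint): Angle of the lid, rad: 0 closed, grows as the tongue rises, stop at 1.0 (57 degrees). Its hinge axis runs along the fixture's y, 115 mm behind (+x) the fixture's origin, 112 mm above the bench. Lid, tongue and knob weigh 0.4 to 0.9 kg together; let go, it falls shut from any angle. With the bolt under the ball it rises by less than 0.02.
- latch (a joint): How far the bolt and knob are drawn out sideways, m: 0 locked, 0.014 at its stop, along the fixture's -y. The bolt is clear of the ball beyond 0.008. A spring pushes it back in with 4.5 N at 0, 9.5 N at the stop, so it must be held out until the tongue is off the ball.
- knob (a point): Middle of the red pull knob's waist, on its axis: a spool 42 mm long, axis along the fixture's y, waist 20 mm thick and 28 mm long between flanges 28 mm (inner) and 32 mm (outer). Lid shut: 105.5 mm above the bench, 140 mm in front of (-x) and 61 mm to the -y side of the fixture's origin, axes as the fixture's. Moves and turns with the lid.
- ball (a point): Centre of the fixed steel ball, 28 mm in diameter, on its stud, 140 mm in front of the fixture's origin, 118 mm above the bench. The tongue's round aluminium cup, 45 mm across and open at the top, sits over it.
- stripper: Blue and red pistol-shaped wire stripper lying flat, about 200 x 110 x 27 mm; origin in its body, on the bench. Leave alone.
- screw_dish: Small steel dish, 80 mm across, 24 mm high; origin under its centre. Leave alone.
- screwdriver: Orange-handled screwdriver, 190 mm, lying along its x. Leave alone.
- module: Small green circuit board with black chips, 56 x 40 x 13 mm; origin under its centre. Leave alone.
- cleaner: White bottle with a red cap, 48 mm across, 130 mm high; origin under its centre. Leave alone.
- parts_bin: Yellow open bin, 100 x 90 x 50 mm; origin under its centre. Leave alone.
- brush: Small brush with a wooden handle, 170 mm, lying along its x. Leave alone.

How it is judged:
By the outcome, as a careful person would: the job done as asked, in the order asked, and still so for the second after the job is handed in, while the arm keeps its last pose, push and grip.
It also fails if it takes over 35 s, if anything falls off the work surface, if the arm or the gripper's body presses on something with over 40 N, if the wrist force passes 120 N, or if a joint passes its speed limit or range.

## Robot

A 6-joint arm with a two-finger parallel gripper is mounted at the origin on the work surface. World frame = base frame: x ahead of the robot, y to its left, z up, the work surface at z = 0. Lengths are in m, angles in rad, forces in N, time in s.
With the tool pointing down it reaches from about 0.3 to 0.775 m from the base axis. Payload 14.6 kg.
Tool frame: the origin (TCP) lies midway between the tips of the shut fingers; the grasp point (between the pads) lies 19 mm behind it; z points along the fingers, y is the line along which they close (so a half turn about z gives the same grasp; the last joint's range is limited). The gripper opens to 94 mm and grips with 3 to 60 N. Pads are 16 mm wide; open, the fingers measure 119 mm over their backs; the gripper's body (75 mm by 177 mm) begins 78 mm behind the grasp point.
Start: joints at [1.215, 0.3, 1.521, -0, 1.321, -0.067], TCP at [0.157, 0.527, 0.176] pointing down, gripper open.
Joint ranges: [-3.03, 3.03], [-0.79, 2.21], [0.23, 2.52], [-1.04, 4.18], [0, 3.07], [-2.55, 2.55]. Speed limits (rad/s): [2.22, 2.22, 2.57, 3.14, 3.14, 3.14].

## Interface

Orientations are given as [roll, pitch, yaw] about the fixed x, y, z axes, in that order (R = Rz(yaw) Ry(pitch) Rx(roll)).
In Python, from station import ctrl gives the robot as it stands. The module is installed in compiled form; this text tells all that it offers.
- The arm moves only by the tool servo_tool, never from a script. Its argument "plan" is a list of rows, each a list of 7 numbers: the opening in per cent of the stroke, from 0 (shut) to 100 (fully open), then the shift along the tool's x, y, z in m, then the turn, a rotation vector about the tool's x, y, z in rad. A call has exactly 8 rows; each row shifts and turns the commanded pose from where the row before left it, along the tool's axes as they then stand; what a row does not reach is not made up. A row lasts 1/8 s, in which the tool goes at most 62.5 mm and 10.7 degrees, less where a joint would pass 70% of its speed; a pose out of reach is approached as far as the arm can. A call with a gripper value outside its range is refused whole. The fingers move at their own pace and stop on an object; "force" is the grip in N (left out, the last holds). Time passes only in rows, so rows that do not move let the fingers close, or fill a call up. It gives the time, the measured TCP pose, the force, the opening and the grip force at its end, in the units of the state.
- ctrl.get_obs(): the state, without advancing time (a new reading comes with each control period).
- ctrl.camera(name): name is "scene" or "top" or "wrist"; returns a dict with "pixels" (480x640x3 uint8, red, green, blue), "z_map" (480x640 float32, m along the optical axis (not along the pixel's ray), 0 where there is no reading), "mtx" (3x3 intrinsics, pixels), "dist" ([k1, k2, p1, p2, k3] as OpenCV has them; the pictures are not rectified), "pose" (4x4, takes a point from camera to world coordinates). Camera axes: x right, y up, looking along -z (the intrinsics and any distortion apply to the point x, -y, -z); pixel columns grow to the right and rows downward; lengths in m; the calibration is good to about 2 mm. A picture is of the moment at which its call begins.
- ctrl.hand_in(): hands the job in; it is judged then, once.
The state is a dict: "time_s": time; "qpos": joint angles; "joint_vel": joint speeds; "tau": joint torques, N m; "ee_pos": TCP position; "eef_rot": TCP orientation; "force": force on the tool from outside, world axes, zero at the start; "moment": the same for the moment, N m; "grip_width": finger opening in m; "grip_force": force on a finger pad.
Only numpy, scipy, OpenCV 4.12 (cv2) and the standard library are available. Lean on these libraries where they do the work, as an engineer would, in place of code of your own. Each camera call takes 0.05 s, during which the arm holds its last target. There are 200 camera calls.

## Working session

There is one attempt and no reset: what is moved stays moved. The work goes in short steps, Python scripts to look and compute and a tool call to move; the robot and the scene stay as the last step left them, time stands still between calls to the robot, and variables do not carry over. Pictures are saved under pics/ and viewed, at most 10 in all, crops included, and the job is handed in when it is done.

Besides the shell and the picture viewer there is one more tool, called after "Request:" by a JSON object that holds its "fn" and its "kwargs". servo_tool: Moves the arm, as the interface text tells. Its arguments: {"type":"object","properties":{"plan":{"type":"array","items":{"type":"array","items":{"type":"number"}}},"force":{"type":"number"}},"required":["plan"]}

```bash
mkdir -p pics
cat > h.py <<'E'
import numpy as np, cv2
from scipy.spatial.transform import Rotation as R
from station import ctrl
def ray(c,uv):
    p=cv2.undistortPoints(np.array(uv,float).reshape(-1,1,2),c['mtx'],np.array(c['dist'],float))[:,0]
    d=np.c_[p[:,0],-p[:,1],-np.ones(len(p))]
    return c['pose'][:3,3], d@c['pose'][:3,:3].T   # d has unit depth
def onplane(c,uv,z):
    o,d=ray(c,uv); return o+d*((z-o[2])/d[:,2])[:,None]
def bydepth(c,uv):
    o,d=ray(c,uv); uv=np.array(uv).reshape(-1,2).astype(int); return o+d*c['z_map'][uv[:,1],uv[:,0]][:,None]
def save(c,n): cv2.imwrite(f'pics/{n}.png',c['pixels'][...,::-1])
E
python3 - <<'E'
from h import *
for n in('top','scene'):
    c=ctrl.camera(n); save(c,n+'0')
    print(n,c['pose'][:3].round(3).tolist())
    hsv=cv2.cvtColor(c['pixels'],cv2.COLOR_RGB2HSV)
    m=(((hsv[...,0]<8)|(hsv[...,0]>172))&(hsv[...,1]>140)&(hsv[...,2]>60)).astype(np.uint8)
    k,l,s,ce=cv2.connectedComponentsWithStats(m)
    for i in range(1,k):
        if s[i,4]>30:
            print(s[i],ce[i].round(1),bydepth(c,ce[i]).round(3))
o=ctrl.get_obs();print(o['ee_pos'],o['eef_rot'],o['grip_width'],o['time_s'])
E
```

```text
top [[0.012, 0.977, -0.211, 0.312], [-1.0, 0.012, -0.002, -0.043], [0.001, 0.211, 0.977, 1.34]]
[427 129  11  15  61] [432.  135.7] [[ 0.907 -0.377  0.104]]
[ 70 196   6   7  34] [ 72.4 199.2] [[0.716 0.704 0.038]]
[149 220  10   9  61] [153.3 224.2] [[0.618 0.419 0.131]]
[329 262  16  11 133] [336.9 267.1] [[ 0.506 -0.094  0.114]]
[439 315  18   8 105] [447.3 318.8] [[ 0.372 -0.418  0.03 ]]
[411 318  18   9 133] [419.9 322.1] [[ 0.362 -0.34   0.021]]
scene [[-0.188, -0.791, 0.582, 1.482], [0.982, -0.149, 0.115, 0.134], [-0.004, 0.593, 0.805, 1.351]]
[217 184  13   4  48] [223.2 185.5] [[ 0.371 -0.42   0.023]]
[239 186  13   7  77] [245.2 188.7] [[ 0.368 -0.339  0.02 ]]
[297 209  15  10  98] [303.7 213.7] [[ 0.513 -0.094  0.111]]
[465 260   8   8  53] [468.4 263.7] [[0.627 0.42  0.137]]
[173 304   9  16  47] [176.8 311.1] [[ 0.918 -0.376  0.105]]
[0.15654834 0.52698877 0.17593568] [-3.14058449e+00 -9.46453879e-05  2.85282475e+00] 0.09370411433583367 0.1
```

View pics/top0.png

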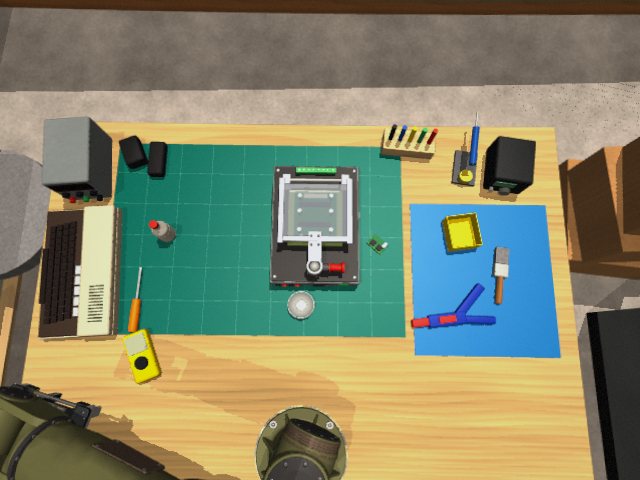

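View pics/scene0.png

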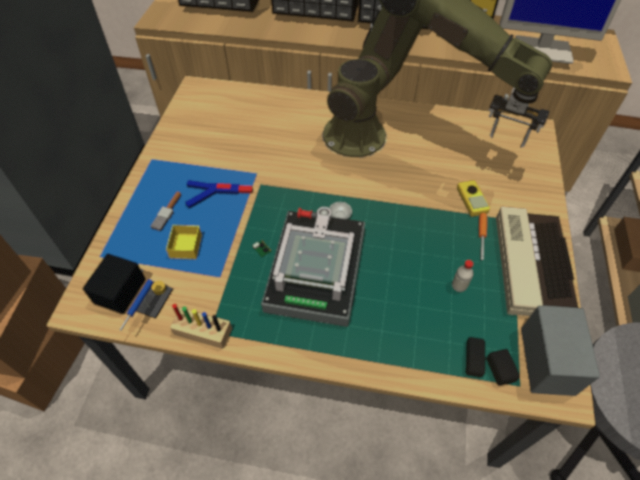

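The top view shows the fixture with its long axis roughly along world x. Its corners are near (272,168) and (358,284), the cup and ball at (315,268), and the knob at (337,267). The scene view agrees, with the knob at (304,214) and the dish just in front of the fixture.

Run:
```python
from h import *
kn=[]
for n in('top','scene'):
    c=ctrl.camera(n)
    v,u=np.mgrid[0:480,0:640]; uv=np.c_[u.ravel(),v.ravel()]
    P=bydepth(c,uv)
    m=(P[:,2]>.055)&(P[:,2]<.16)&(abs(P[:,0]-.63)<.25)&(abs(P[:,1]+.04)<.2)
    mm=m.reshape(480,640).astype(np.uint8); k,l,s,ce=cv2.connectedComponentsWithStats(mm)
    i=1+np.argmax(s[1:,4]); sel=(l.ravel()==i)&(P[:,2]<.08)
    r=cv2.minAreaRect(P[sel][:,:2].astype(np.float32)); print(n,'rect',r, 'z',np.median(P[sel][:,2]))
    hsv=cv2.cvtColor(c['pixels'],cv2.COLOR_RGB2HSV)
    red=(((hsv[...,0]<8)|(hsv[...,0]>172))&(hsv[...,1]>140)&(hsv[...,2]>60)).ravel()
    near=red&(np.hypot(P[:,0]-.508,P[:,1]+.094)<.06)&(P[:,2]>.08)
    q=uv[near]; rr=cv2.minAreaRect(q.astype(np.float32)); print('knob',rr,onplane(c,[rr[0]],.1055).round(4))
    kn.append([x[0] if x.ndim>1 else x for x in ray(c,[rr[0]])])
(o1,d1),(o2,d2)=kn
s=np.linalg.lstsq(np.c_[d1,-d2],o2-o1,rcond=None)[0]; print('tri',o1+s[0]*d1,o2+s[1]*d2)
```

```text
top rect ((0.6477363705635071, -0.030082300305366516), (0.3600199222564697, 0.260270357131958), 0.1758403182029724) z 0.06582617752904296
knob ((336.0, 267.0), (10.0, 14.0), 90.0) [[ 0.5076 -0.0922  0.1055]]
scene rect ((0.6492317914962769, -0.02920977771282196), (0.3622804582118988, 0.2622767388820648), 0.22657287120819092) z 0.06723589121883933
knob ((304.3827819824219, 213.40692138671875), (12.955096244812012, 8.221503257751465), 4.763641834259033) [[ 0.5073 -0.0932  0.1055]]
tri [ 0.50757171 -0.09223056  0.10598729] [ 0.50770243 -0.09309256  0.10604227]
```

```bash
cat >> h.py <<'E'
def rows(target,rt,n,grip,frm=None):
    o=ctrl.get_obs(); p0=np.array(o['ee_pos']); r0=R.from_euler('xyz',o['eef_rot'])
    if frm: p0=np.array(frm[0]); r0=R.from_euler('xyz',frm[1])
    w=(r0.inv()*R.from_euler('xyz',rt)).as_rotvec()/n; d=(np.array(target)-p0)/n
    for i in range(n):
        t=(r0*R.from_rotvec(w*i)).inv().apply(d)
        print([grip]+t.round(4).tolist()+w.round(4).tolist())
E
python3 - <<'E'
from h import *
rows([.508,-.0915,.22],[np.pi,0,np.pi/2+.003],16,55)
E
```

```text
[55, -0.0321, -0.0308, -0.0027, -0.0, 0.0, 0.0799]
[55, -0.0344, -0.0281, -0.0027, -0.0, 0.0, 0.0799]
[55, -0.0366, -0.0253, -0.0027, -0.0, 0.0, 0.0799]
[55, -0.0385, -0.0223, -0.0027, -0.0, 0.0, 0.0799]
[55, -0.0401, -0.0192, -0.0027, -0.0, 0.0, 0.0799]
[55, -0.0415, -0.0159, -0.0027, -0.0, 0.0, 0.0799]
[55, -0.0427, -0.0125, -0.0027, -0.0, 0.0, 0.0799]
[55, -0.0435, -0.0091, -0.0027, -0.0, 0.0, 0.0799]
[55, -0.0441, -0.0056, -0.0027, -0.0, 0.0, 0.0799]
[55, -0.0444, -0.002, -0.0027, -0.0, 0.0, 0.0799]
[55, -0.0444, 0.0015, -0.0027, -0.0, 0.0, 0.0799]
[55, -0.0442, 0.0051, -0.0027, -0.0, 0.0, 0.0799]
[55, -0.0436, 0.0086, -0.0027, -0.0, 0.0, 0.0799]
[55, -0.0428, 0.012, -0.0027, -0.0, 0.0, 0.0799]
[55, -0.0417, 0.0154, -0.0027, -0.0, 0.0, 0.0799]
[55, -0.0403, 0.0187, -0.0027, -0.0, 0.0, 0.0799]
```

Request:
{"fn": "servo_tool", "kwargs": {"plan": [[55, -0.032, -0.031, -0.005, 0, 0, 0.08], [55, -0.034, -0.028, -0.005, 0, 0, 0.08], [55, -0.037, -0.025, -0.005, 0, 0, 0.08], [55, -0.038, -0.022, -0.005, 0, 0, 0.08], [55, -0.04, -0.019, -0.005, 0, 0, 0.08], [55, -0.042, -0.016, -0.005, 0, 0, 0.08], [55, -0.043, -0.012, -0.005, 0, 0, 0.08], [55, -0.044, -0.009, -0.005, 0, 0, 0.08]]}}

```text
time_s: 1.2
ee_pos: [0.3338, 0.2169, 0.2167]
eef_rot: [3.141, 0.0, 2.21]
force: [0.5, 0.6, 1.1]
grip_width: 0.0519
grip_force: 0.0
```

Request:
{"fn": "servo_tool", "kwargs": {"plan": [[55, -0.044, -0.006, 0, 0, 0, 0.08], [55, -0.044, -0.002, 0, 0, 0, 0.08], [55, -0.044, 0.0015, 0, 0, 0, 0.08], [55, -0.044, 0.005, 0, 0, 0, 0.08], [55, -0.0435, 0.0085, 0, 0, 0, 0.08], [55, -0.043, 0.012, 0, 0, 0, 0.08], [55, -0.042, 0.0155, 0, 0, 0, 0.08], [55, -0.04, 0.0185, 0, 0, 0, 0.08]]}}

```text
time_s: 2.2
ee_pos: [0.5083, -0.0919, 0.2164]
eef_rot: [-3.141, -0.0, 1.57]
force: [0.4, 0.4, 0.2]
grip_width: 0.0512
grip_force: 0.0
```

Run:
```python
from h import *
c=ctrl.camera('wrist'); save(c,'w1')
o=ctrl.get_obs(); print(o['time_s'],o['ee_pos'],o['eef_rot'],o['grip_width'],o['qpos'])
hsv=cv2.cvtColor(c['pixels'],cv2.COLOR_RGB2HSV)
m=(((hsv[...,0]<8)|(hsv[...,0]>172))&(hsv[...,1]>140)&(hsv[...,2]>60)).astype(np.uint8)
k,l,s,ce=cv2.connectedComponentsWithStats(m)
for i in range(1,k):
    if s[i,4]>100:
        rr=cv2.minAreaRect(np.argwhere(l==i)[:,::-1].astype(np.float32))
        print(s[i],rr,onplane(c,[rr[0]],.1055).round(4),onplane(c,cv2.boxPoints(rr),.1055).round(4).tolist())
rows([.508,-.0915,.22],[np.pi,0,np.pi/2+.003],1,55)
```

```text
2.25 [ 0.50973053 -0.09535198  0.21583052] [-3.14133585e+00  8.16487909e-04  1.56393695e+00] 0.0514011281910049 [-2.55068382e-01  2.00915664e-01  1.55229874e+00 -8.68963393e-04
  1.38842667e+00 -2.48051287e-01]
[ 302  194   35   54 1340] ((319.0, 220.5), (53.0, 34.0), 90.0) [[ 0.5097 -0.0946  0.1055]] [[0.4949, -0.0704, 0.1055], [0.5247, -0.0705, 0.1055], [0.5252, -0.1198, 0.1055], [0.4941, -0.1197, 0.1055]]
[55, 0.0038, -0.0018, -0.0042, -0.0003, 0.0008, -0.0099]
```

View pics/w1.png

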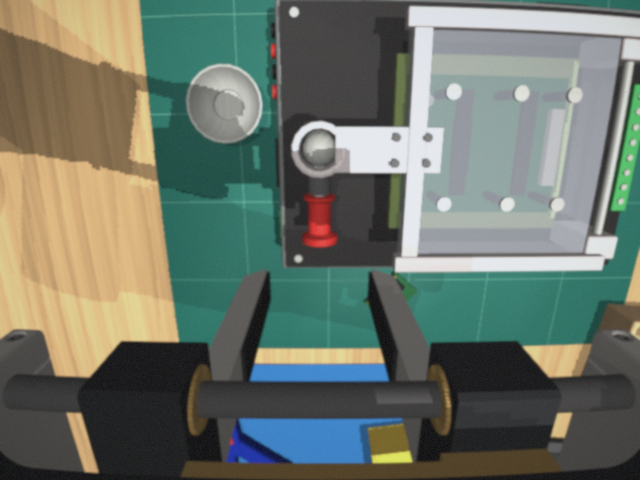

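The wrist view shows the knob spool upright at (319,220), with its waist at rows 202–234. The ball and cup are at (320,147), and the lid edge is at column 410. I'll descend in small steps and re-read the pose on the way.

Request:
{"fn": "servo_tool", "kwargs": {"plan": [[55, 0.002, -0.001, 0.01, 0, 0, 0], [55, 0.001, -0.001, 0.01, 0, 0, 0], [55, 0, 0, 0.01, 0, 0, 0], [55, 0, 0, 0.01, 0, 0, 0], [55, 0, 0, 0.01, 0, 0, 0], [55, 0, 0, 0.01, 0, 0, 0], [55, 0, 0, 0, 0, 0, 0], [55, 0, 0, 0, 0, 0, 0]]}}

```text
time_s: 3.25
ee_pos: [0.506, -0.0875, 0.1567]
eef_rot: [3.141, 0.0, 1.573]
force: [-0.4, -0.2, -0.3]
grip_width: 0.0519
grip_force: 0.0
```

Run:
```python
from h import *
c=ctrl.camera('wrist'); save(c,'w2')
o=ctrl.get_obs(); print(o['time_s'],o['ee_pos'],o['eef_rot'],o['force'])
hsv=cv2.cvtColor(c['pixels'],cv2.COLOR_RGB2HSV)
m=(((hsv[...,0]<8)|(hsv[...,0]>172))&(hsv[...,1]>140)&(hsv[...,2]>60)).astype(np.uint8)
k,l,s,ce=cv2.connectedComponentsWithStats(m)
i=1+np.argmax(s[1:,4]); print(s[i],ce[i])
ro=np.arange(s[i,1],s[i,1]+s[i,3])
for r in ro[::3]:
    q=np.where(l[r]==i)[0]; print(r,q.min(),q.max(),onplane(c,[[(q.min()+q.max())/2,r]],.1155)[0].round(4))
rows([.508,-.0917,.0865],[np.pi,0,np.pi/2+.003],1,55)
```

```text
3.3 [ 0.50600216 -0.08750603  0.15682161] [3.14095812e+00 1.79841850e-04 1.57279486e+00] [ 0.71649483 -0.27379848 -0.02531976]
[ 302  215   42   66 1979] [322.28954017 250.01566448]
215 307 338 [ 0.5098 -0.067   0.1155]
218 304 341 [ 0.5098 -0.0691  0.1155]
221 304 341 [ 0.5098 -0.0713  0.1155]
224 305 340 [ 0.5098 -0.0735  0.1155]
227 309 336 [ 0.5098 -0.0757  0.1155]
230 309 336 [ 0.5098 -0.0779  0.1155]
233 309 336 [ 0.5099 -0.0801  0.1155]
236 309 335 [ 0.5095 -0.0824  0.1155]
239 309 335 [ 0.5095 -0.0846  0.1155]
242 309 335 [ 0.5095 -0.0869  0.1155]
245 309 335 [ 0.5095 -0.0891  0.1155]
248 309 335 [ 0.5095 -0.0914  0.1155]
251 310 335 [ 0.5099 -0.0937  0.1155]
254 309 335 [ 0.5095 -0.096   0.1155]
257 309 335 [ 0.5096 -0.0983  0.1155]
260 306 338 [ 0.5096 -0.1006  0.1155]
263 302 342 [ 0.5096 -0.103   0.1155]
266 302 343 [ 0.5099 -0.1053  0.1155]
269 302 343 [ 0.5099 -0.1077  0.1155]
272 302 342 [ 0.5096 -0.11    0.1155]
275 304 341 [ 0.51   -0.1124  0.1155]
278 308 336 [ 0.5096 -0.1148  0.1155]
[55, -0.0042, 0.0019, 0.0703, 0.0006, 0.0002, -0.001]
```

View pics/w2.png

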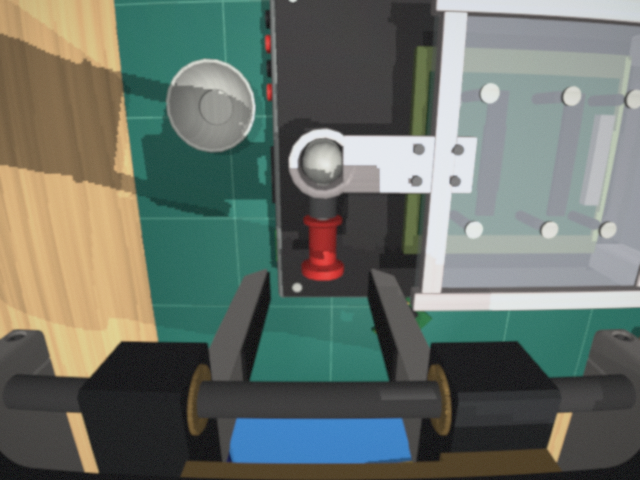

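The closer view has the knob waist at columns 309–335, rows 227–258, about (0.509, -0.0905). That matches the earlier estimate, and the fingers straddle it.

Request:
{"fn": "servo_tool", "kwargs": {"force": 25, "plan": [[55, -0.003, 0.003, 0.01, 0, 0, 0], [55, 0, 0, 0.012, 0, 0, 0], [55, 0, 0, 0.012, 0, 0, 0], [55, 0, 0, 0.012, 0, 0, 0], [55, 0, 0, 0.012, 0, 0, 0], [55, 0, 0, 0.012, 0, 0, 0], [55, 0, 0, 0, 0, 0, 0], [55, 0, 0, 0, 0, 0, 0]]}}

```text
time_s: 4.3
ee_pos: [0.509, -0.0905, 0.0868]
eef_rot: [3.141, 0.0, 1.573]
force: [-0.4, -0.4, -0.6]
grip_width: 0.0518
grip_force: 0.0
```

Request:
{"fn": "servo_tool", "kwargs": {"force": 25, "plan": [[10, 0, 0, 0, 0, 0, 0], [10, 0, 0, 0, 0, 0, 0], [10, 0, 0, 0, 0, 0, 0], [10, 0, 0, 0, 0, 0, 0], [10, 0, 0, 0, 0, 0, 0], [10, 0, 0, 0, 0, 0, 0], [10, 0, 0, 0, 0, 0, 0], [10, 0, 0, 0, 0, 0, 0]]}}

```text
time_s: 5.3
ee_pos: [0.5088, -0.0904, 0.0864]
eef_rot: [-3.142, -0.0, 1.573]
force: [0.1, 0.3, -1.3]
grip_width: 0.0093
grip_force: 0.0
```

Run:
```python
from h import *
c=ctrl.camera('wrist'); save(c,'w3')
o=ctrl.get_obs(); print(o['time_s'],o['ee_pos'],o['eef_rot'],o['force'],o['grip_width'],o['grip_force'])
```

```text
5.35 [ 0.50878732 -0.09043307  0.08644589] [-3.14156581e+00  5.32309041e-06  1.57279737e+00] [ 0.39004867 -0.81509666 -0.30036781] 0.009549945549236848 0.0
```

View pics/w3.png

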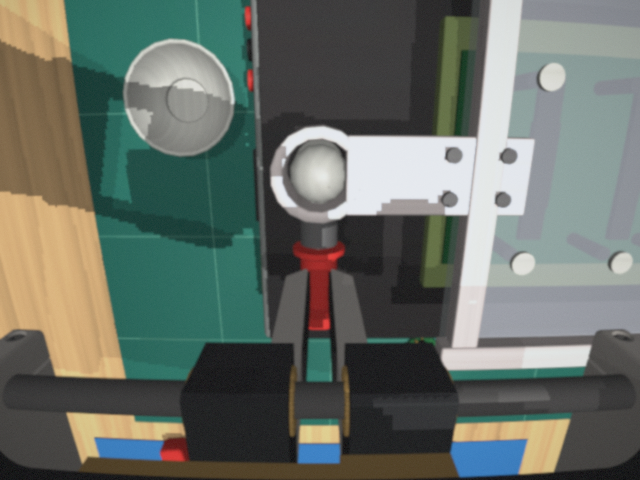

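The picture shows the fingers shut to 9.4 mm with no grip force, and the red waist still visible between them (columns 308–330). They are not clamping the 20 mm waist, so I'll check where the fingertips are by depth.

Run:
```python
from h import *
c=ctrl.camera('wrist')
for u,v in [(298,285),(340,285),(298,300),(345,300),(298,325),(345,325),(319,260),(319,285),(319,300),(319,320),(319,328),(319,170),(280,200),(420,180),(400,60)]:
    print(u,v,c['pixels'][v,u],bydepth(c,[[u,v]])[0].round(4))
c=ctrl.camera('scene'); P=c['pixels'][180:250,260:360]
cv2.imwrite('pics/s3.png',cv2.resize(P[...,::-1],None,fx=8,fy=8,interpolation=cv2.INTER_CUBIC))
print(ctrl.get_obs()['force'],ctrl.get_obs()['grip_width'])
```

```text
298 285 [94 91 90] [ 0.5002 -0.0807  0.1353]
340 285 [95 92 89] [ 0.5201 -0.0806  0.1355]
298 300 [95 93 90] [ 0.5011 -0.0804  0.151 ]
345 300 [95 94 90] [ 0.5214 -0.0803  0.1512]
298 325 [94 92 90] [ 0.5021 -0.0806  0.1709]
345 325 [96 94 93] [ 0.5202 -0.081   0.1702]
319 260 [149  42  40] [ 0.5102 -0.0742  0.1197]
319 285 [134  38  37] [ 0.5102 -0.0901  0.1155]
319 300 [134  38  36] [ 0.5102 -0.0989  0.1156]
319 320 [131  40  40] [ 0.5102 -0.1074  0.122 ]
319 328 [180  55  51] [ 0.5102 -0.1125  0.1217]
319 170 [224 225 220] [ 0.5101 -0.0268  0.1326]
280 200 [228 227 226] [ 0.4922 -0.0411  0.1286]
420 180 [229 233 238] [ 0.556  -0.0317  0.1288]
400 60 [60 61 60] [0.5566 0.0278 0.0675]
[ 0.22824231 -0.59475156  0.23107271] 0.008850489550332212
```

View pics/s3.png

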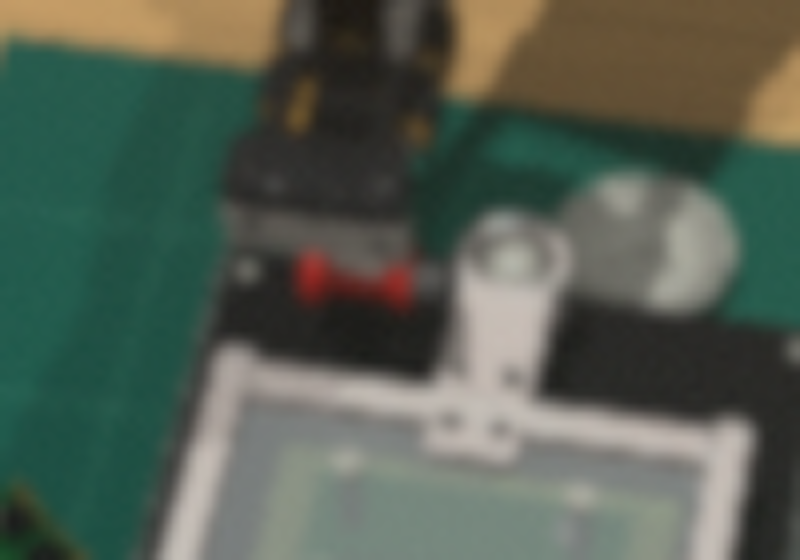

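The scene crop shows the fingertips (rows 240–260 of the crop) sitting above the knob instead of around it. I'll measure the lowest visible finger points.

Run:
```python
from h import *
c=ctrl.camera('wrist')
for u in (294,300,338,344):
  print(u,[(v,*bydepth(c,[[u,v]])[0].round(4)) for v in range(264,284,2)])
o=ctrl.get_obs();print(o['ee_pos'],o['grip_width'], o['time_s'])
# gripper geometry seen: nearest structure along centre columns
for v in (350,380,400,430): print(v,bydepth(c,[[220,v]])[0].round(4),bydepth(c,[[320,v]])[0].round(4))
print(c['pose'].round(3).tolist())
```

```text
294 [(264, np.float64(0.4936), np.float64(-0.0979), np.float64(0.0669)), (266, np.float64(0.4935), np.float64(-0.0995), np.float64(0.0665)), (268, np.float64(0.4936), np.float64(-0.1006), np.float64(0.0671)), (270, np.float64(0.4935), np.float64(-0.1023), np.float64(0.0665)), (272, np.float64(0.4935), np.float64(-0.1037), np.float64(0.0668)), (274, np.float64(0.4974), np.float64(-0.0811), np.float64(0.1216)), (276, np.float64(0.4977), np.float64(-0.0804), np.float64(0.1256)), (278, np.float64(0.4978), np.float64(-0.0808), np.float64(0.127)), (280, np.float64(0.498), np.float64(-0.0807), np.float64(0.1297)), (282, np.float64(0.4982), np.float64(-0.0804), np.float64(0.1327))]
300 [(264, np.float64(0.4998), np.float64(-0.0816), np.float64(0.1068)), (266, np.float64(0.4997), np.float64(-0.0829), np.float64(0.1065)), (268, np.float64(0.4997), np.float64(-0.084), np.float64(0.1066)), (270, np.float64(0.4997), np.float64(-0.0851), np.float64(0.1069)), (272, np.float64(0.5004), np.float64(-0.0812), np.float64(0.1188)), (274, np.float64(0.5005), np.float64(-0.0808), np.float64(0.1221)), (276,
[... 1317 characters left out ...]
loat64(-0.0809), np.float64(0.1219)), (276, np.float64(0.5226), np.float64(-0.0802), np.float64(0.126)), (278, np.float64(0.5225), np.float64(-0.0804), np.float64(0.1279)), (280, np.float64(0.5223), np.float64(-0.0801), np.float64(0.1309)), (282, np.float64(0.5221), np.float64(-0.0799), np.float64(0.1337))]
[ 0.50880775 -0.09044601  0.08645817] 0.00930255922836975 5.5
350 [ 0.4869 -0.0566  0.2215] [ 0.5112 -0.2103  0.0017]
380 [ 0.4895 -0.0569  0.2317] [ 0.5113 -0.2438  0.0023]
400 [ 0.4905 -0.0579  0.2363] [ 0.5103 -0.0631  0.2303]
430 [ 0.4898 -0.0657  0.2362] [ 0.5114 -0.3074  0.0009]
[[1.0, -0.0, -0.0, 0.51], [0.0, 0.957, 0.291, -0.005], [0.0, -0.291, 0.957, 0.295], [0.0, 0.0, 0.0, 1.0]]
```

The fingertips are really at z ≈ 0.1175, about 31 mm above the reported TCP; laterally they are right. They closed in air just above the waist. I'll open, go down about 31 mm more, shift 3 mm in -y, and confirm with depth.

Request:
{"fn": "servo_tool", "kwargs": {"plan": [[55, 0, 0, 0, 0, 0, 0], [55, 0, 0, 0, 0, 0, 0], [55, 0, 0, 0, 0, 0, 0], [55, -0.003, 0.001, 0, 0, 0, 0], [55, 0, 0, 0.005, 0, 0, 0], [55, 0, 0, 0.005, 0, 0, 0], [55, 0, 0, 0.005, 0, 0, 0], [55, 0, 0, 0.005, 0, 0, 0]]}}

```text
time_s: 6.5
ee_pos: [0.5097, -0.0934, 0.066]
eef_rot: [-3.141, -0.0, 1.573]
force: [1.0, 0.4, 0.3]
grip_width: 0.0516
grip_force: 0.0
```

Run:
```python
from h import *
c=ctrl.camera('wrist')
o=ctrl.get_obs();print(o['ee_pos'],o['grip_width'], o['time_s'],o['force'])
P=bydepth(c,np.c_[np.tile(np.arange(640),480),np.repeat(np.arange(480),640)])
m=(abs(P[:,1]-o['ee_pos'][1]-.0095)<.004)&(P[:,2]>.07)&(P[:,2]<.18)&(abs(P[:,0]-.51)>.022)&(abs(P[:,0]-.51)<.05)
for s in(-1,1):
    q=P[m&(s*(P[:,0]-.51)>0)]; print(len(q),np.percentile(q[:,2],[0,1,5]),q[q[:,2]<q[:,2].min()+.02][:,:2].mean(0), np.percentile(q[:,0],[1,99]))
```

```text
[ 0.50944131 -0.09331159  0.06541433] 0.05165156232757428 6.55 [-0.12763307  0.38206253 -1.05209179]
3321 [0.09483387 0.09969007 0.10706165] [ 0.48038504 -0.0838206 ] [0.47332342 0.48541982]
3336 [0.09452293 0.0995348  0.10690584] [ 0.54157938 -0.0837797 ] [0.53674745 0.54887161]
```

Request:
{"fn": "servo_tool", "kwargs": {"force": 25, "plan": [[55, 0, 0, 0.005, 0, 0, 0], [55, 0, 0, 0.004, 0, 0, 0], [55, 0, 0, 0, 0, 0, 0], [10, 0, 0, 0, 0, 0, 0], [10, 0, 0, 0, 0, 0, 0], [10, 0, 0, 0, 0, 0, 0], [10, 0, 0, 0, 0, 0, 0], [10, 0, 0, 0, 0, 0, 0]]}}

```text
time_s: 7.55
ee_pos: [0.5085, -0.0934, 0.0574]
eef_rot: [-3.139, -0.0, 1.573]
force: [-9.5, -0.2, 5.6]
grip_width: 0.0192
grip_force: 25.0
```

Gripped: 19 mm opening at 25 N. Next I'll ease the x preload and pull 12 mm along -y.

Request:
{"fn": "servo_tool", "kwargs": {"force": 35, "plan": [[10, 0, -0.001, 0, 0, 0, 0], [10, -0.002, 0, 0, 0, 0, 0], [10, -0.002, 0, 0, 0, 0, 0], [10, -0.002, 0, 0, 0, 0, 0], [10, -0.002, 0, 0, 0, 0, 0], [10, -0.002, 0, 0, 0, 0, 0], [10, -0.002, 0, 0, 0, 0, 0], [10, 0, 0, 0, 0, 0, 0]]}}

```text
time_s: 8.55
ee_pos: [0.5086, -0.1046, 0.0574]
eef_rot: [-3.141, -0.002, 1.573]
force: [-3.3, 7.9, 3.4]
grip_width: 0.0193
grip_force: 35.0
```

Run:
```python
from h import *
c=ctrl.camera('wrist');save(c,'w4')
o=ctrl.get_obs();print(o['ee_pos'],o['grip_width'], o['grip_force'],o['time_s'],o['force'])
for v in range(225,350,6): print(v,c['pixels'][v,319],bydepth(c,[[319,v]])[0].round(4))
```

```text
[ 0.50855259 -0.10456528  0.05738869] 0.01899166430193971 34.999786019325256 8.6 [-3.02737566  8.33963904  3.54159754]
225 [71 72 71] [ 0.5099 -0.0624  0.1165]
231 [71 72 73] [ 0.5099 -0.065   0.1168]
237 [73 73 74] [ 0.5099 -0.0676  0.117 ]
243 [145 145 141] [ 0.5099 -0.0724  0.1109]
249 [135 136 131] [ 0.5099 -0.0752  0.1108]
255 [145 146 140] [ 0.51   -0.078   0.1109]
261 [145 145 139] [ 0.51   -0.0811  0.1104]
267 [101  29  27] [ 0.51   -0.0824  0.1144]
273 [157  41  41] [ 0.51   -0.083   0.1196]
279 [154  45  41] [ 0.51   -0.0874  0.116 ]
285 [132  37  36] [ 0.51   -0.091   0.1146]
291 [132  37  37] [ 0.51   -0.0934  0.1158]
297 [133  38  36] [ 0.51   -0.0965  0.1155]
303 [133  41  37] [ 0.51   -0.0998  0.1151]
309 [132  36  33] [ 0.51   -0.1025  0.1158]
315 [134  41  38] [ 0.51   -0.1053  0.1161]
321 [131  35  35] [ 0.51   -0.1086  0.1159]
327 [132  40  38] [ 0.51   -0.112   0.1156]
333 [128  40  39] [ 0.51   -0.115   0.1159]
339 [115  34  30] [ 0.51   -0.1165  0.1185]
345 [117  31  31] [ 0.51   -0.1182  0.1208]
```

View pics/w4.png

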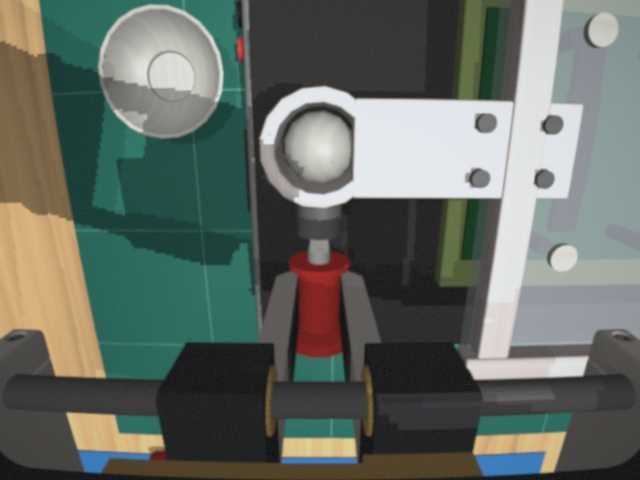

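The knob has moved out about 11 mm: its inner flange is now at row 268, the bare bolt rod shows at rows 240–262, and the 8.3 N spring force agrees. I'll pull 1 mm more, then make a small arc lift about the hinge and check it.

Request:
{"fn": "servo_tool", "kwargs": {"force": 45, "plan": [[10, -0.001, 0, 0, 0, 0, 0], [10, 0, 0, 0, 0, 0, 0], [10, 0, -0.001, -0.005, 0.02, 0, 0], [10, 0, -0.001, -0.005, 0.02, 0, 0], [10, 0, -0.001, -0.005, 0.02, 0, 0], [10, 0, -0.001, -0.005, 0.02, 0, 0], [10, 0, -0.001, -0.005, 0.02, 0, 0], [10, 0, 0, 0, 0, 0, 0]]}}

```text
time_s: 9.6
ee_pos: [0.5042, -0.1053, 0.0821]
eef_rot: [-3.039, -0.002, 1.573]
force: [-4.0, 7.3, -2.6]
grip_width: 0.0189
grip_force: 45.0
```

Run:
```python
from h import *
c=ctrl.camera('wrist')
o=ctrl.get_obs();print(o['ee_pos'],o['eef_rot'],o['grip_width'], o['grip_force'],o['time_s'],o['force'],o['moment'])
r=R.from_euler('xyz',o['eef_rot'])
print('cam in tool',r.inv().apply(c['pose'][:3,3]-o['ee_pos']), (r.inv()*R.from_matrix(c['pose'][:3,:3])).as_rotvec())
print('tongue',bydepth(c,[[380,120],[440,120],[440,170],[380,170],[500,150]]).round(4).tolist())
```

```text
[ 0.50423341 -0.10530747  0.0820011 ] [-3.03948244e+00 -2.14503771e-03  1.57300989e+00] 0.019074220032259274 44.998133182525635 9.65 [-3.26543903  8.09552622 -2.03503471] [ 1.38063727  0.47591897 -0.13394082]
cam in tool [ 0.08562216  0.0013938  -0.20905148] [2.06118835 2.06454954 0.30740943]
tongue [[0.5346, -0.0204, 0.1494], [0.5561, -0.0201, 0.1488], [0.5576, -0.0382, 0.1488], [0.5353, -0.0382, 0.1515], [0.5797, -0.0306, 0.1459]]
```

The lid follows: the tongue is at z ≈ 0.150, about 0.1 rad, and forces are small. The camera sits in the same place relative to the tool, so the arc holds. I'll continue to 30°.

Request:
{"fn": "servo_tool", "kwargs": {"plan": [[10, 0, -0.0015, -0.0077, 0.03, 0, 0], [10, 0, -0.0015, -0.0077, 0.03, 0, 0], [10, 0, -0.0015, -0.0077, 0.03, 0, 0], [10, 0, -0.0015, -0.0077, 0.03, 0, 0], [10, 0, -0.0015, -0.0077, 0.03, 0, 0], [10, 0, -0.0015, -0.0077, 0.03, 0, 0], [10, 0, -0.0015, -0.0077, 0.03, 0, 0], [10, 0, 0, 0, 0, 0, 0]]}}

```text
time_s: 10.65
ee_pos: [0.5038, -0.1053, 0.1372]
eef_rot: [-2.828, -0.002, 1.573]
force: [-8.6, 8.7, -0.2]
grip_width: 0.0187
grip_force: 45.0
```

```bash
cat > chk.py <<'E'
from h import *
c=ctrl.camera('wrist')
o=ctrl.get_obs();print(o['ee_pos'],o['eef_rot'],o['grip_width'], o['grip_force'],o['time_s'],o['force'],o['qpos'].round(2))
P=bydepth(c,[[380,120],[440,120],[440,170],[380,170],[410,110]]); print(P.round(4).tolist())
print('lid angle', [np.arctan2(p[2]-.112,.764-p[0])-np.arctan2(.017,.764-p[0]) for p in P])
E
python3 chk.py
```

```text
[ 0.50370377 -0.1052781   0.13698529] [-2.82793938e+00 -2.39224623e-03  1.57312477e+00] 0.019004517772213597 44.99843716621399 10.7 [-8.40704908  9.39939096  0.32107406] [-0.24  0.47  1.42 -0.07  1.56 -0.23]
[[0.5476, -0.0203, 0.1977], [0.5684, -0.02, 0.1909], [0.5698, -0.038, 0.1919], [0.5486, -0.0381, 0.1991], [0.5577, -0.0167, 0.1946]]
lid angle [np.float64(0.29845332429076793), np.float64(0.29671977972161795), np.float64(0.30307462051648776), np.float64(0.30531785043432), np.float64(0.29870517370931376)]
```

Request:
{"fn": "servo_tool", "kwargs": {"plan": [[10, 0, -0.0017, -0.0077, 0.03, 0, 0], [10, 0, -0.0017, -0.0077, 0.03, 0, 0], [10, 0, -0.0017, -0.0077, 0.03, 0, 0], [10, 0, -0.0017, -0.0077, 0.03, 0, 0], [10, 0, -0.0017, -0.0077, 0.03, 0, 0], [10, 0, -0.0017, -0.0077, 0.03, 0, 0], [10, 0, -0.0017, -0.0077, 0.03, 0, 0], [10, 0, 0, 0, 0, 0, 0]]}}

```text
time_s: 11.7
ee_pos: [0.5149, -0.1053, 0.1912]
eef_rot: [-2.62, -0.002, 1.574]
force: [-0.9, 8.9, -1.7]
grip_width: 0.0189
grip_force: 45.0
```

```bash
python3 chk.py; python3 -c "
from h import *
c=ctrl.camera('wrist');save(c,'w5')"
```

```text
[ 0.51487979 -0.10523445  0.19103992] [-2.62065153e+00 -2.30068943e-03  1.57370062e+00] 0.018920575228785874 44.99888241291046 11.75 [-0.46317709  8.44762881 -2.76385195] [-0.21  0.6   1.16 -0.11  1.9  -0.22]
[[0.57, -0.0201, 0.2414], [0.5895, -0.0199, 0.2328], [0.5908, -0.0378, 0.2316], [0.5714, -0.0379, 0.2427], [0.5794, -0.0165, 0.2364]]
lid angle [np.float64(0.5009865303414335), np.float64(0.5083056092537869), np.float64(0.5066159515605636), np.float64(0.5083023098100522), np.float64(0.5012600027462334)]
```

View pics/w5.png

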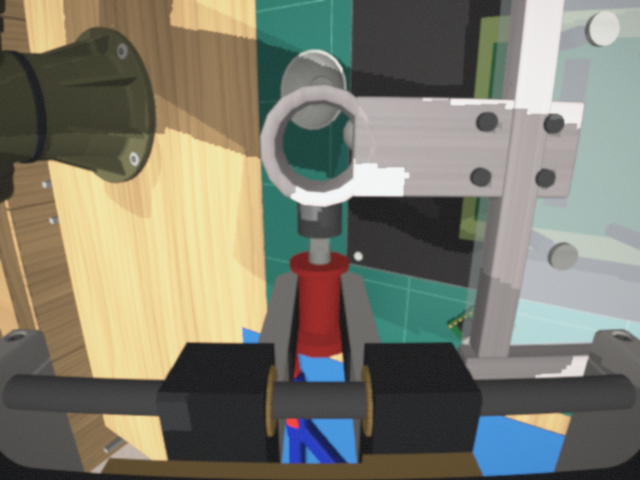

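The cup at (318,145) is open and off the ball, and the knob is firmly held between the pads at (320,305). The lid stands at about 0.515 rad (29.5°). I'll hold for a second to confirm it is steady, then hand in.

Request:
{"fn": "servo_tool", "kwargs": {"plan": [[10, 0, 0, 0, 0, 0, 0], [10, 0, 0, 0, 0, 0, 0], [10, 0, 0, 0, 0, 0, 0], [10, 0, 0, 0, 0, 0, 0], [10, 0, 0, 0, 0, 0, 0], [10, 0, 0, 0, 0, 0, 0], [10, 0, 0, 0, 0, 0, 0], [10, 0, 0, 0, 0, 0, 0]]}}

```text
time_s: 12.8
ee_pos: [0.5149, -0.1053, 0.191]
eef_rot: [-2.621, -0.002, 1.574]
force: [0.0, 8.5, -2.9]
grip_width: 0.0189
grip_force: 45.0
```

```bash
python3 chk.py && python3 -c "
from station import ctrl
print(ctrl.hand_in())"
```

```text
[ 0.51486278 -0.10526601  0.19097353] [-2.62117927e+00 -2.25556854e-03  1.57363400e+00] 0.019173920496673467 44.998807311058044 12.85 [ 0.64316468  8.80120259 -3.28337777] [-0.21  0.6   1.16 -0.11  1.9  -0.22]
[[0.5702, -0.0201, 0.2422], [0.5891, -0.0199, 0.2312], [0.5905, -0.0379, 0.2307], [0.5706, -0.0382, 0.2408], [0.5792, -0.0165, 0.236]]
lid angle [np.float64(0.5041252697027658), np.float64(0.5014217905804029), np.float64(0.5023038048931269), np.float64(0.49958219634261436), np.float64(0.49931272691838174)]
the job is handed in; nothing more can be done
None
```

The lid is unlatched, off the ball, and held steady at about 30 degrees with the knob still gripped; I handed the job in at 12.9 s, and the hand-in returned no verdict.

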